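Release the red-lidded jar from its ratchet clamp

TASK

Two spice jars are held in wooden ratchet clamps on the counter while their mended lids set; the jar with the red lid is ready. On its clamp, swing the red pawl lever back towards the black knob so that the pawl lifts clear of the toothed bar, then draw the bar all the way out by its knob, to the stop. Leave the red-lidded jar standing upright where it is, and leave the other clamp shut.

Things in the scene. Friction and masses are not known exactly. Their poses are not given: they have to be found in the camera images.
- red_lever (a point): Centre of the lever's head (red bar 22 mm along y, 16 thick, 107 above the counter) on the red-lidded jar's clamp, 50 mm above its fixed pivot. z runs up the lever, x to the jar. Upright: locked; the pawl clears the teeth from 10 deg. It swings to -x (to the knob) up to 63 deg on stiff friction (1 N) and stays put. Jar side: 95 mm free to the moving jaw (64 high), so push from there, or pinch.
- red_knob (a point): Black knob (27 mm dia, top 82 mm above the counter) on the outer end of that clamp's toothed bar; the point is on its axis, 68 mm up, 112 mm behind the upright lever. z up, x along the bar to the jar, y across. The bar (16 wide, top 46 mm up) slides along -x by 55 mm to its stop, 2.5 N friction; the lowered pawl locks it.
- red_jar_mid (a point): Glass spice jar with a red lid, 46 mm in diameter and 97 mm tall, standing loose between the two jaws on the clamp's 16 mm thick board. The point is its centre, half-way up; z up.
- yellow_knob (a point): The same black knob on the other clamp, which looks alike but holds the jar with the yellow lid. It must stay where it is. Axes as for the first knob.
Not all that is in view belongs to the job. Leave any green or purple look-alike of the part that bears red_jar_mid alone.

How it is judged:
On the way:
1. the pawl is lifted clear of the teeth (lever swung back by more than 15 degrees) while the bar is still in (angle between red_lever's own z axis and vertical above 0.26 rad and distance of red_knob from where it was at the start of the episode below 0.012 m), for 0.1 s.
At the end, for the whole second after the job is handed in: The toothed bar of the red-lidded jar's clamp is drawn out by more than 45 of its 55 mm, the red-lidded jar stands upright (within 10 degrees) within 20 mm of where it stood, and the other clamp's bar has moved less than 10 mm (distance of red_knob from where it was at the start of the episode above 0.045 m and angle between red_jar_mid's own z axis and vertical below 0.17 rad and distance of red_jar_mid from where it was at the start of the episode below 0.02 m and distance of yellow_knob from where it was at the start of the episode below 0.01 m); the robot touches nothing.
It fails at once if the red-lidded jar is knocked over (angle between red_jar_mid's own z axis and vertical above 0.6 rad).
It fails at once if the other clamp is opened (distance of yellow_knob from where it was at the start of the episode above 0.012 m).
It also fails if it takes over 40 s, if anything falls off the work surface, if the arm or the gripper's body presses on something with over 40 N, if the wrist force passes 120 N, or if a joint passes its speed limit or range.

ROBOT

A 6-joint arm with a two-finger parallel gripper is mounted at the origin on a cart in front of the work surface, level with it; the furniture and walls round the work are solid. World frame = base frame: x ahead of the robot, y to its left, z up, the work surface at z = 0. Lengths are in m, angles in rad, forces in N, time in s.
With the tool pointing down it reaches from about 0.3 to 0.85 m from the base axis. Payload 4.2 kg.
Tool frame: the origin (TCP) lies midway between the tips of the shut fingers; the grasp point (between the pads) lies 19 mm behind it; z points along the fingers, y is the direction in which the jaws open and shut (so a half turn about z gives the same grasp; the last joint's range is limited). The gripper opens to 91 mm and grips with 3 to 60 N. Pads are 32 mm wide; open, the fingers measure 118 mm over their backs; the gripper's body (76 mm by 178 mm) begins 60 mm behind the grasp point.
Start: joints at [-1.31, 0.32, 1.565, -0, 1.257, -0.02], TCP at [0.159, -0.552, 0.214] pointing down, gripper open.
Joint ranges: [-3.11, 3.11], [-0.84, 2.01], [0.21, 2.61], [-1.34, 4.49], [0.05, 2.63], [-2.56, 2.56]. Speed limits (rad/s): [2.57, 2.57, 3.14, 3.14, 3.14, 3.14].

INTERFACE

Orientations are given as [roll, pitch, yaw] about the fixed x, y, z axes, in that order (R = Rz(yaw) Ry(pitch) Rx(roll)).
In Python, from bench import monitor, vision, manip gives the robot as it stands.
- The arm moves only by the tool move_arm, never from a script. Its argument "commands" is a list of rows, each a list of 5 numbers: the opening in per cent of the stroke, from 0 (shut) to 100 (fully open), then the shift along the tool's x, y, z in mm, then the turn about the tool's z in rad. In form: [[claw, x, y, z, roll], ...]. A call has 1 to 12 rows; each row is the pose to reach, as a shift and turn from the pose measured when the call began, along the tool's axes at that moment; what a row does not reach only later rows make up. A row lasts 1/12 s, in which the tool goes at most 41.7 mm and 7.16 degrees, less where a joint would pass 70% of its speed; a pose out of reach is approached as far as the arm can. A call with a gripper value outside its range is refused whole. The fingers move at their own pace and stop on an object; "force" is the grip in N (left out, the last holds). Time passes only in rows, so rows that repeat a pose let the fingers close. It gives the time, the measured TCP pose, the force and the opening at its end, in the units of the state.
- monitor.read_state(): the state, without advancing time (a new reading comes with each control period).
- vision.read_camera(name): name is "scene" or "top" or "wrist"; returns (picture, depth): 384x512x3 uint8, red, green, blue; 384x512 float32, m along the optical axis (not along the pixel's ray), 0 where there is no reading.
- vision.get_calibration(name): a dict with "fx", "fy", "cx", "cy" (pixels), "k1" (the pictures are not rectified: a ray, as slopes to the right and down, at radius r is drawn at 1 + k1 r^2 times it, then the intrinsics apply), "rvec" (rotation vector, rad) and "tvec" (3), from world to camera coordinates, as OpenCV has them. Camera axes: x right, y down, z forward; pixel columns grow to the right and rows downward; lengths in m; the calibration is good to about 2 mm. A picture is of the moment at which its call begins: read the wrist's pose just before it. get_calibration takes no time and is no camera call; for the wrist camera it gives the pose at the moment of the call.
- manip.sign_off(): hands the job in, once; it reports no verdict.
The state is a dict: "time_s": time; "q": joint angles; "qd": joint speeds; "tau": joint torques, N m; "eef_pos": TCP position; "eef_rot": TCP orientation; "force": force on the tool from outside, world axes, zero at the start; "torque": the same for the moment, N m; "grip_width": opening from 0.0 (shut) to 1.0 (fully open).
Only numpy, scipy, OpenCV 4.12 (cv2) and the standard library are available. Lean on these libraries where they do the work, as an engineer would, in place of code of your own. Each camera call takes 0.05 s, during which the arm holds its last target.

## Working session

There is one attempt and no reset: what is moved stays moved. The work goes in short steps, Python scripts to look and compute and a tool call to move; the robot and the scene stay as the last step left them, time stands still between calls to the robot, and variables do not carry over. Pictures are saved under pics/ and viewed, and the job is handed in when it is done.

Besides the shell and the picture viewer there is one more tool, called after "Emit:" in YAML: its name, and indented under it one key for each argument. move_arm: Moves the arm, as the interface text tells. Its arguments: {"type":"object","properties":{"commands":{"type":"array"},"force":{"type":"number"}},"required":["commands"]}

```bash
ls; mkdir -p pics; cat > h.py <<'E'
import numpy as np,cv2
from bench import monitor,vision,manip
def cam(n):
    c=vision.get_calibration(n);p,d=vision.read_camera(n);return c,p,d
def save(n,p): cv2.imwrite('pics/'+n,cv2.cvtColor(p,cv2.COLOR_RGB2BGR))
def ray(c,u,v):
    x=(u-c['cx'])/c['fx'];y=(v-c['cy'])/c['fy'];a,b=x,y
    for _ in range(20):
        s=1+c['k1']*(a*a+b*b);a,b=x/s,y/s
    R,_=cv2.Rodrigues(np.array(c['rvec'],float));t=np.array(c['tvec'],float).ravel()
    return -R.T@t, R.T@np.array([a,b,1.0])
def onplane(c,u,v,z):
    o,d=ray(c,u,v);return o+d*(z-o[2])/d[2]
def atdepth(c,u,v,dep):
    o,d=ray(c,u,v);return o+d*dep
E
python3 - <<'E'
from h import *
for n in['scene','top']:
    c,p,d=cam(n);save(n+'0.png',p);np.savez(n+'0.npz',p=p,d=d);print(n,c)
print(monitor.read_state())
E
```

```text
pics
scene {'fx': 444.8610797818048, 'fy': 444.8610797818048, 'cx': 249.56314784578856, 'cy': 191.01872528527534, 'k1': 0.003971802653780347, 'rvec': array([ 0.87123346, -2.40453344,  1.22460432]), 'tvec': array([0.48393323, 0.3244318 , 0.76388715])}
top {'fx': 390.0429075197032, 'fy': 390.0429075197032, 'cx': 261.0943797714504, 'cy': 190.16916625401342, 'k1': -0.09905519529692725, 'rvec': array([ 2.11204677, -2.12061995,  0.20808012]), 'tvec': array([0.00463378, 0.62906457, 1.04217   ])}
{'time_s': 0.1, 'q': array([-1.30998822e+00,  3.20209377e-01,  1.56556738e+00, -3.19567443e-05,
        1.25737147e+00, -1.99925025e-02]), 'qd': array([ 3.58168996e-06,  6.15894623e-06, -4.11676424e-03, -4.36992116e-04,
        1.18301026e-03, -7.94018063e-04]), 'tau': array([ 5.29760346e-04, -4.13332236e+01, -2.32510060e+01,  7.29946489e-02,
        4.22694243e-02, -5.28780561e-05]), 'eef_pos': array([ 0.15922551, -0.55204465,  0.21321101]), 'eef_rot': array([-3.14003679e+00, -7.19160099e-07,  2.80810481e-01]), 'force': array([1.01717889, 0.27363312, 0.53726807]), 'torque': array([-0.03056867,  0.0040814 ,  0.00030971]), 'grip_width': 0.9946578282903016}
```

View pics/scene0.png

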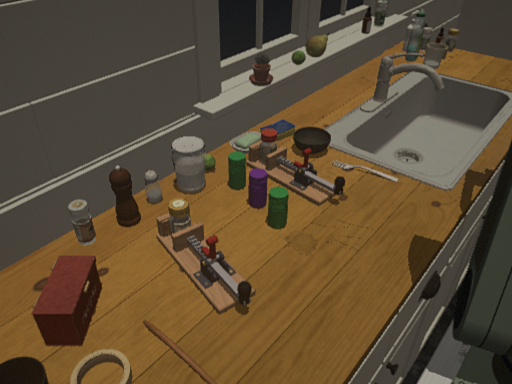

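View pics/top0.png

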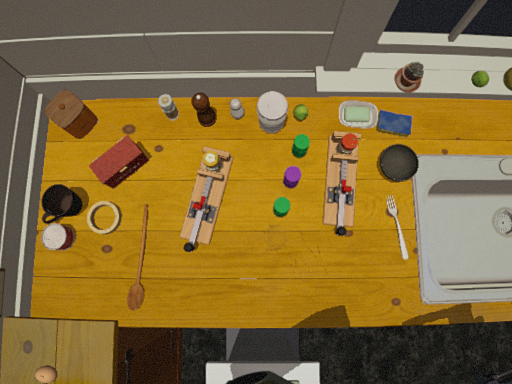

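The scene view shows two clamps. One holds a red-lidded jar (scene 269,137; top 349,142), with its lever at top (345,187) and knob at (341,231). The other holds a yellow-lidded jar (top 210,158). Green and purple look-alike jars stand at top (301,145), (282,207) and (292,177). The target is the right-hand clamp in the top view, because its lid is red. I'll confirm that in a crop and measure.

```bash
python3 - <<'E'
from h import *
f=np.load('top0.npz');p=f['p'];d=f['d'];c=vision.get_calibration('top')
x0,y0=305,115
save('crop1.png',cv2.resize(p[y0:y0+130,x0:x0+90],None,fx=4.5,fy=4.5,interpolation=cv2.INTER_CUBIC))
h=cv2.cvtColor(p,cv2.COLOR_RGB2HSV)
m=(((h[...,0]<6)|(h[...,0]>174))&(h[...,1]>170)&(h[...,2]>70)).astype(np.uint8)
n,l,s,ce=cv2.connectedComponentsWithStats(m)
for i in range(1,n):
    if s[i,4]>8:
        u,v=ce[i]; dd=np.median(d[l==i]); print('red',s[i],ce[i].round(1),'depthpt',atdepth(c,u,v,dd).round(4))
m=((h[...,2]<45)).astype(np.uint8); m[:100]=0;m[320:]=0
n,l,s,ce=cv2.connectedComponentsWithStats(m)
for i in range(1,n):
    if 25<s[i,4]<250:
        u,v=ce[i]; dd=np.median(d[l==i]); print('blk',s[i],ce[i].round(1),atdepth(c,u,v,dd).round(4))
E
```

```text
red [341 141  11   9  29] [345.3 146.3] depthpt [ 0.7444 -0.234   0.106 ]
red [351 144   6   5  11] [353.5 146. ] depthpt [ 0.7441 -0.2563  0.11  ]
red [342 180   9  12  67] [345.1 186.4] depthpt [ 0.6291 -0.2268  0.1104]
red [193 196  12  13  76] [199.1 203.3] depthpt [0.5844 0.1697 0.1084]
red [ 60 230  11  19  44] [ 66.1 240. ] depthpt [0.489  0.5708 0.0355]
blk [198 103  17  21 118] [206.3 113.4] [0.8585 0.1626 0.0714]
blk [388 145  30  34 157] [409.  159.1] [ 0.7278 -0.4413  0.0349]
blk [336 227  10   8  43] [340.3 230.7] [ 0.5115 -0.2152  0.0771]
blk [184 243  10   8  43] [189.1 246.9] [0.469  0.1992 0.0774]
```

View pics/crop1.png

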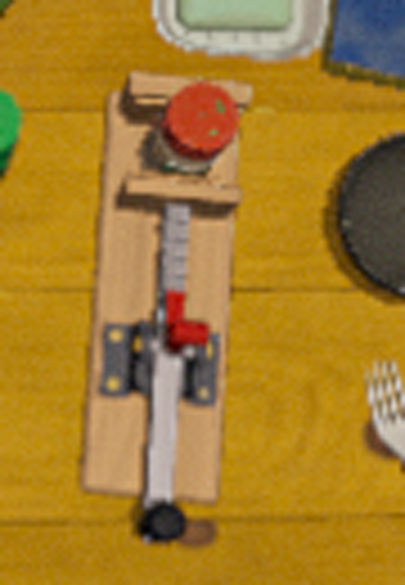

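The crop confirms the red lid at (349,142). The lever head is the wide red bar at (346.6,189), with the pawl strip ahead of it at (344,183). The black knob is at (341,231).

```bash
python3 - <<'E'
from h import *
c=vision.get_calibration('top')
f=np.load('top0.npz');p=f['p'];d=f['d']
print(p[178:194,340:354,0]); print(p[178:194,340:354,1])
L=onplane(c,346.6,188.8,.111);K=onplane(c,340.6,230.7,.082);J=onplane(c,349.3,141.5,.113)
print('L',L,'K',K,'J',J)
v=L-K;print(np.hypot(*v[:2]),np.degrees(np.arctan2(v[1],v[0])));v=J-K;print(np.hypot(*v[:2]),np.degrees(np.arctan2(v[1],v[0])))
# board corners at z=.016
for u,vv in[(90,490),(215,498),(240,100),(112,90)]: print(onplane(c,305+u/4.5,115+vv/4.5,.016))
c,f=vision.get_calibration('scene'),np.load('scene0.npz')
q=f['p'];save('crop2.png',cv2.resize(q[120:215,240:360],None,fx=5.5,fy=5.5,interpolation=cv2.INTER_CUBIC))
E
```

```text
[[ 94 122 156 157 154 154 192 191 196 198 196 192 198 202]
 [ 97 101 161 166 164 164 185 193 196 198 199 195 199 202]
 [112  92 173 181 179 180 172 189 197 199 198 192 199 202]
 [ 78  78 170 180 176 178 170 188 196 197 196 193 197 202]
 [ 77  79 170 181 175 183 186 192 198 196 193 194 199 201]
 [107  91 169 182 179 181 187 190 200 199 194 197 198 200]
 [155 119 172 179 179 181 188 191 197 196 194 195 199 198]
 [159 122 175 174 175 176 177 184 186 183 186 197 197 199]
 [128 106 152 147 157 155 152 156 154 149 165 186 202 201]
 [ 89  77  92 110 171 175 173 172 167 157 158 173 201 200]
 [ 94  78  71 122 179 187 184 181 180 177 172 164 186 183]
 [104  80  78 121 164 170 173 175 179 178 176 131 116 128]
 [118  82  65 111 134 143 147 156 161 162 162 125  92 122]
 [141  76  55  72  79  96 111 117 116 129 134 153  99 116]
 [144 104  81  63  57  80 126 138  94  87  99 187 114 124]
 [161 145 103  79  82 111 156 168 102  82 102 178 112 124]]
[[ 84 116 138 139 142 140 152 147 152 155 153 149 153 159]
 [ 86  87  95  96 115 116 141 150 151 153 154 152 156 156]
 [106  70  43  39  40  51 114 149 156
[... 439 characters left out ...]
2  64   9  13  35  37  28  29  30  27  27  89 143 144]
 [ 94  57  30  13  30  27  33  32  37  34  37  72 103 115]
 [108  64  19  17  25  21  19  23  28  24  19  86  89 116]
 [129  62  15   0   4  13  47  56  34  46  51 122  89 101]
 [131  86  47  10  10  57 116 134  87  76  79 155 101 103]
 [150 130  86  60  59  84 144 157  93  81  92 148 103 100]]
L [ 0.62214273 -0.23049039  0.111     ] K [ 0.51108235 -0.21512984  0.082     ] J [ 0.75623451 -0.24435899  0.113     ]
0.11211758530647478 -7.874511995485514
0.24688848348932907 -6.799197849794694
[ 0.53746145 -0.1835505   0.016     ]
[ 0.53163778 -0.26490983  0.016     ]
[ 0.8023865  -0.29602409  0.016     ]
[ 0.80940062 -0.20864316  0.016     ]
```

View pics/crop2.png

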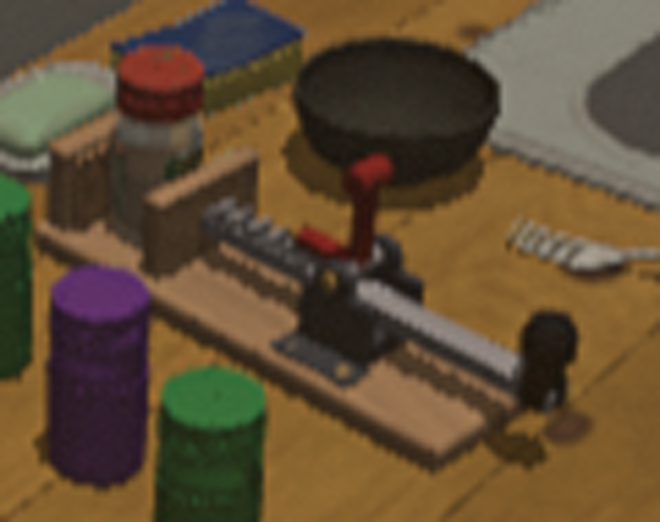

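Measured: lever head at (0.622,-0.2305) and knob at (0.511,-0.215). They are 112 mm apart, which matches the given figure. The clamp axis lies at about -6.5°. Next I hover the closed gripper on the jar side of the lever.

Emit:
move_arm:
  commands:
    - [0,576,-163,10,0.394]
    - [0,576,-163,10,0.394]
    - [0,576,-163,10,0.394]
    - [0,576,-163,10,0.394]
    - [0,576,-163,10,0.394]
    - [0,576,-163,10,0.394]
    - [0,576,-163,10,0.394]
    - [0,576,-163,10,0.394]
    - [0,576,-163,10,0.394]
    - [0,576,-163,10,0.394]
    - [0,576,-163,10,0.394]
    - [0,576,-163,10,0.394]
  force: 20

```text
time_s: 1.1
eef_pos: [0.5774, -0.2913, 0.2049]
eef_rot: [-3.14, 0.001, -0.113]
force: [0.6, -0.8, 0.1]
grip_width: 0.15
```

Emit:
move_arm:
  commands:
    - [0,83,-65,0,0]
    - [0,83,-65,0,0]
    - [0,83,-65,0,0]
    - [0,83,-65,0,0]
    - [0,83,-65,0,0]
    - [0,83,-65,0,0]

```text
time_s: 1.6
eef_pos: [0.6663, -0.2363, 0.2042]
eef_rot: [-3.14, 0.003, -0.113]
force: [-0.3, -0.1, 0.8]
grip_width: 0.006
```

```bash
python3 - <<'E'
from h import *
s=monitor.read_state();print(s['eef_pos'],s['eef_rot'],s['force'],s['grip_width'])
c,p,d=cam('wrist');save('w1.png',p)
print(c)
E
```

```text
[ 0.66630536 -0.23633877  0.20419594] [-3.14016118  0.00342085 -0.11300865] [-0.28191333 -0.11751545  0.82162342] 0.0062994119992762386
{'fx': 336.51931096517876, 'fy': 336.51931096517876, 'cx': 256.44777140671715, 'cy': 193.42059419692728, 'k1': -0.045706707241074625, 'rvec': array([-1.96421835,  2.2005447 ,  0.29681319]), 'tvec': array([-0.15954448,  0.63707371,  0.56365115])}
```

View pics/w1.png

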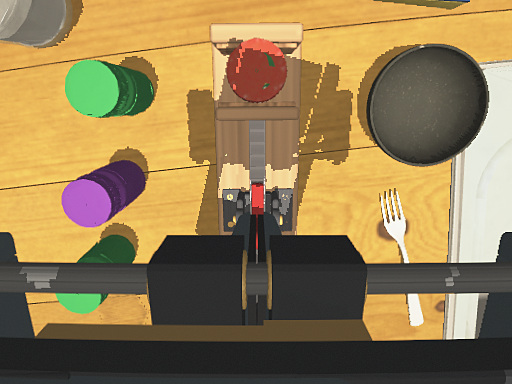

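The wrist view shows the bar at column 257, centred between the fingers, and the clamp square to the tool. The red pawl is at (257,197) and the jar lid at (257,70). Before lowering I'll check camera clearance over the jar.

```bash
python3 - <<'E'
from h import *
c=vision.get_calibration('wrist');print(ray(c,256,193))
print('jar',onplane(c,257,70,.113),'pawl',onplane(c,257,197,.062))
E
```

```text
(array([ 0.73994641, -0.24580752,  0.37565517]), array([-0.26040656,  0.03213318, -0.96496591]))
jar [ 0.7626383  -0.24858522  0.113     ] pawl [ 0.6512023  -0.23586581  0.062     ]
```

Emit:
move_arm:
  commands:
    - [0,0,0,40,0]
    - [0,0,0,80,0]
    - [0,0,0,105,0]
    - [0,0,0,115,0]
    - [0,0,0,115,0]
    - [0,0,0,115,0]

```text
time_s: 2.15
eef_pos: [0.6659, -0.2376, 0.0909]
eef_rot: [-3.141, 0.001, -0.115]
force: [1.3, -1.0, -0.1]
grip_width: 0.004
```

```bash
python3 - <<'E'
from h import *
c,p,d=cam('scene');save('s2.png',cv2.resize(p[90:230,220:400],None,fx=4,fy=4,interpolation=cv2.INTER_CUBIC))
E
```

```text
(no output)
```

View pics/s2.png

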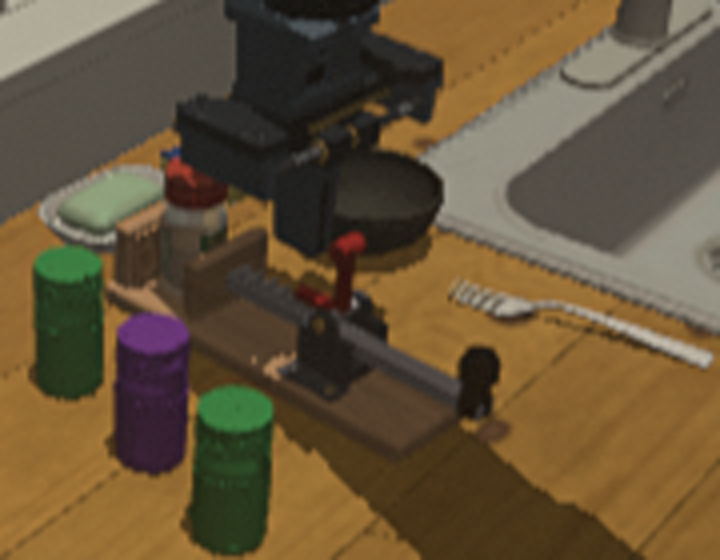

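The fingers are on the jar side of the lever head, clear of the jaw. Pushing back.

Emit:
move_arm:
  commands:
    - [0,-10,0,0,0]
    - [0,-18,0,0,0]
    - [0,-24,0,0,0]
    - [0,-30,0,0,0]
    - [0,-36,0,0,0]
    - [0,-42,0,0,0]
    - [0,-47,0,0,0]
    - [0,-52,0,0,0]
    - [0,-52,0,0,0]
    - [0,-52,0,0,0]

```text
time_s: 3.03
eef_pos: [0.6144, -0.2316, 0.0918]
eef_rot: [-3.141, 0.0, -0.115]
force: [-0.2, 0.0, -0.3]
grip_width: -0.001
```

```bash
python3 - <<'E'
from h import *
print(monitor.read_state()['force'])
c,p,d=cam('scene');save('s3.png',cv2.resize(p[90:230,220:400],None,fx=4,fy=4,interpolation=cv2.INTER_CUBIC))
E
```

```text
[-0.22418778  0.01173054 -0.3147974 ]
```

View pics/s3.png

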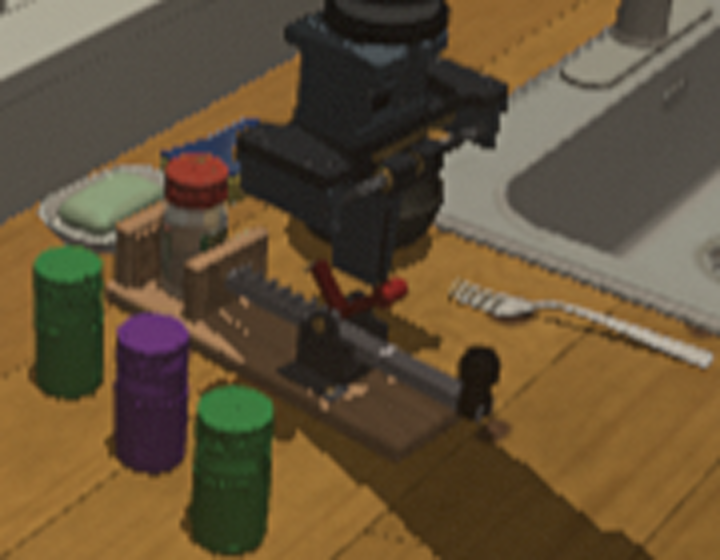

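The lever is swung well back (about 55°), the pawl is raised clear of the teeth, and the bar is still in. Next I lift and move over the knob.

Emit:
move_arm:
  commands:
    - [0,0,0,-35,0]
    - [0,0,0,-60,0]
    - [40,-35,-2,-60,0]
    - [70,-70,-4,-60,0]
    - [70,-105,-5,-60,0]
    - [70,-105,-5,-60,0]
    - [70,-105,-5,-60,0]
    - [70,-105,-5,-60,0]

```text
time_s: 3.75
eef_pos: [0.5119, -0.2151, 0.1524]
eef_rot: [-3.141, -0.002, -0.115]
force: [0.9, -0.1, -0.4]
grip_width: 0.414
```

```bash
python3 - <<'E'
from h import *
s=monitor.read_state();print(s['eef_pos'],s['grip_width'],s['force'])
c,p,d=cam('wrist');save('w4.png',p)
c,p,d=cam('scene');save('s4.png',cv2.resize(p[90:230,220:400],None,fx=4,fy=4,interpolation=cv2.INTER_CUBIC))
E
```

```text
[ 0.51186068 -0.21507809  0.15238315] 0.41388942828636144 [ 0.90028793 -0.13748155 -0.42485348]
```

View pics/w4.png

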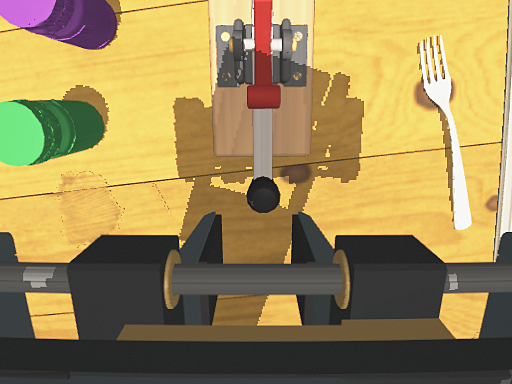

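View pics/s4.png

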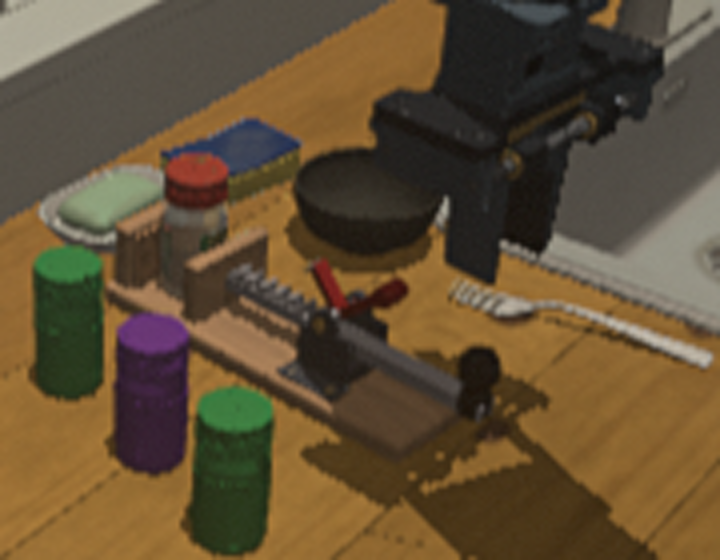

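In the wrist view the knob is at (263,195), between the open fingers, and the lever stays back at (264,96). I'll check the knob's position from this view.

```bash
python3 - <<'E'
from h import *
c=vision.get_calibration('wrist');print(onplane(c,263,194,.076)); s=monitor.read_state();print(s['eef_pos'],s['grip_width'])
E
```

```text
[ 0.51852252 -0.22124413  0.076     ]
[ 0.51239212 -0.21511221  0.15205558] 0.5020381716639197
```

```bash
python3 - <<'E'
from h import *
c=vision.get_calibration('scene')
for u,v in[(480/4+220,352/4+90)]: print(onplane(c,u,v,.078))
t=vision.get_calibration('top'); w=vision.get_calibration('wrist')
A=np.zeros((3,3));b=np.zeros(3)
for cc,u,v in[(c,339.8,180),(t,340.6,230.7),(w,263,194)]:
    o,d=ray(cc,u,v);d/=np.linalg.norm(d);M=np.eye(3)-np.outer(d,d);A+=M;b+=M@o
print(np.linalg.solve(A,b))
E
```

```text
[ 0.51563312 -0.21898217  0.078     ]
[ 0.51497056 -0.21963844  0.07004632]
```

The three views together put the knob at (0.515,-0.219), so I correct by about 3 mm and 4 mm. Then I descend and grip.

Emit:
move_arm:
  commands:
    - [70,3,4,0,0]
    - [70,3,4,35,0]
    - [70,3,4,65,0]
    - [70,3,4,90,0]
    - [70,3,4,98,0]
    - [70,3,4,98,0]
    - [20,3,4,98,0]
    - [20,3,4,98,0]
    - [15,3,4,98,0]
    - [15,3,4,98,0]
    - [15,3,4,98,0]
    - [15,3,4,98,0]
  force: 15

```text
time_s: 4.85
eef_pos: [0.5154, -0.2198, 0.0548]
eef_rot: [3.141, -0.003, -0.114]
force: [-1.5, -8.0, 0.8]
grip_width: 0.293
```

Emit:
move_arm:
  commands:
    - [10,0,0,0,0]
    - [10,0,0,0,0]
    - [10,0,0,0,0]
    - [10,0,0,0,0]

```text
time_s: 5.18
eef_pos: [0.5153, -0.2205, 0.0549]
eef_rot: [3.14, -0.003, -0.114]
force: [-0.9, -4.3, -1.8]
grip_width: 0.276
```

The knob is gripped at about 25–27 mm. Drawing it out along -x.

Emit:
move_arm:
  commands:
    - [10,-6,0,0,0]
    - [10,-12,0,0,0]
    - [10,-18,0,0,0]
    - [10,-24,0,0,0]
    - [10,-30,0,0,0]
    - [10,-36,0,0,0]
    - [10,-42,0,0,0]
    - [10,-47,0,0,0]
    - [10,-51,0,0,0]
    - [10,-55,0,0,0]
    - [10,-56,0,0,0]
    - [10,-56,0,0,0]
  force: 20

```text
time_s: 6.18
eef_pos: [0.461, -0.2147, 0.055]
eef_rot: [3.139, -0.007, -0.114]
force: [5.2, -5.2, -6.0]
grip_width: 0.274
```

```bash
python3 - <<'E'
from h import *
s=monitor.read_state();print(s['eef_pos'],s['grip_width'],s['force'])
c,p,d=cam('scene');save('s5.png',cv2.resize(p[90:230,220:400],None,fx=4,fy=4,interpolation=cv2.INTER_CUBIC))
E
```

```text
[ 0.46104    -0.21470319  0.05498695] 0.2736010905812704 [ 5.18059637 -5.18814076 -5.96100755]
```

View pics/s5.png

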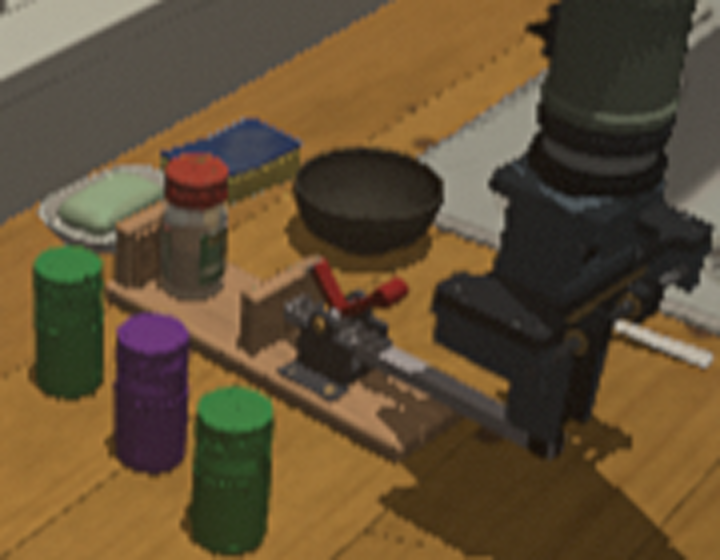

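The bar is out about 55 mm and the jar stands where it was. Release and go straight up.

Emit:
move_arm:
  commands:
    - [50,0,0,0,0]
    - [80,0,0,0,0]
    - [80,0,0,0,0]
    - [80,0,0,0,0]
    - [80,0,0,0,0]
    - [80,0,0,-20,0]
    - [80,0,0,-50,0]
    - [80,0,0,-90,0]
    - [80,0,0,-130,0]
    - [80,0,0,-150,0]
    - [80,0,0,-150,0]
    - [80,0,0,-150,0]

```text
time_s: 7.23
eef_pos: [0.4601, -0.2141, 0.2059]
eef_rot: [3.138, -0.009, -0.114]
force: [0.3, 0.4, -0.0]
grip_width: 0.804
```

Emit:
move_arm:
  commands:
    - [80,-100,0,0,0]
    - [80,-100,0,0,0]
    - [80,-100,0,0,0]
    - [80,-100,0,0,0]
    - [80,-100,0,0,0]
    - [80,-100,0,0,0]

```text
time_s: 7.73
eef_pos: [0.3613, -0.2028, 0.2043]
eef_rot: [3.139, -0.008, -0.114]
force: [0.6, -0.1, 0.2]
grip_width: 0.799
```

```bash
python3 - <<'E'
from h import *
s=monitor.read_state();print(s['time_s'],s['eef_pos'],s['force'])
c,p,d=cam('top');save('t6.png',p)
q=np.load('top0.npz')['p']
h=lambda p:cv2.cvtColor(p,cv2.COLOR_RGB2HSV)
for P in(q,p):
    H=h(P);m=(H[...,2]<45).astype(np.uint8);m[:100]=0;m[320:]=0
    n,l,st,ce=cv2.connectedComponentsWithStats(m)
    print([ (ce[i].round(1),onplane(c,*ce[i],.078).round(4)) for i in range(1,n) if 25<st[i,4]<90])
    m=((H[...,0]<6)|(H[...,0]>174))&(H[...,1]>150); m[:130]=0;m[160:]=0;m[:,:330]=0;m[:,365:]=0
    v,u=np.nonzero(m);print('lid',u.mean(),v.mean())
c,p,d=cam('scene');save('s6.png',p)
E
```

```text
7.7333 [ 0.36127928 -0.20275543  0.20426063] [ 0.64988161 -0.1034022   0.2003622 ]
[(array([340.3, 230.7]), array([ 0.5114, -0.215 ,  0.078 ])), (array([189.1, 246.9]), array([0.4689, 0.1991, 0.078 ]))]
lid 347.45 144.5
[(array([206., 111.]), array([0.8631, 0.1627, 0.078 ])), (array([207.1, 121. ]), array([0.8321, 0.1584, 0.078 ])), (array([189.2, 246.9]), array([0.4689, 0.1987, 0.078 ])), (array([339.6, 250.6]), array([ 0.4572, -0.2111,  0.078 ])), (array([335.8, 276.1]), array([ 0.389 , -0.1983,  0.078 ])), (array([361.6, 301.3]), array([ 0.3213, -0.2659,  0.078 ]))]
lid 347.2448979591837 144.73469387755102
```

View pics/t6.png

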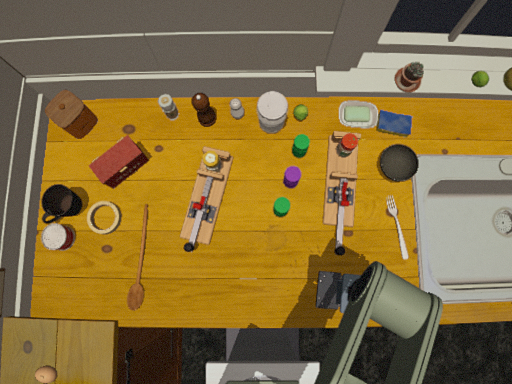

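View pics/s6.png

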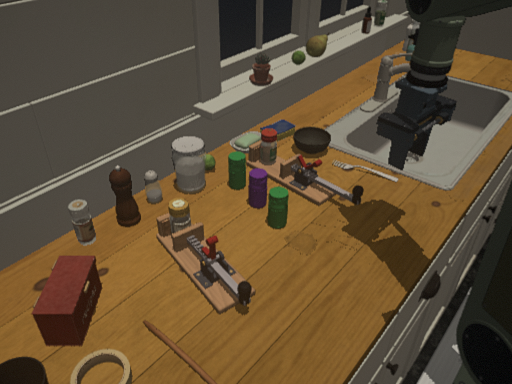

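The red clamp's knob moved from (340,231) to (340,251) in the top view, which is about 54 mm. The jar is upright in place, the yellow knob has not moved (189,247), and the arm is clear.

```bash
python3 -c "
from bench import manip;print(manip.sign_off())"
```

```text
the job is handed in; nothing more can be done
None
```

The red-lidded jar's clamp is open, and I handed the job in at about 8 s. I pushed its lever back with the closed fingers, by about 55° as judged by eye in the picture, while the bar was still in. Then I gripped the black knob, drew the bar out to its stop, released it and backed off.

**Last checks:**
- **Bar:** the knob moved about 54 mm in the top view, and the gripper travelled 54.6 mm with it.
- **Red-lidded jar:** it stands upright, with its lid within about 0.3 px of where it was.
- **Other clamp:** its knob moved less than 1 mm.
- **Arm:** it is clear of everything, with wrist force near zero.

**One disagreement:** before the grasp, the wrist and top cameras differed by 6–7 mm on where the knob was. I settled it by triangulating all three views, and the grip held.

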